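# Gauge a pack of riser plates for the autosampler

## Robot

A 6-joint arm with a two-finger parallel gripper is mounted at the origin on the work surface. World frame = base frame: x ahead of the robot, y to its left, z up, the work surface at z = 0. Lengths are in mm, angles in rad, forces in N, time in s.
With the tool pointing down it reaches from about 375 to 900 mm from the base axis. Payload 3.1 kg.
Tool frame: the origin (TCP) lies midway between the tips of the shut fingers; the grasp point (between the pads) lies 19 mm behind it (tcp_to_grasp is the distance from the TCP to the grasp point, in mm); z points along the fingers, y is the line along which they close (so a half turn about z gives the same grasp; the last joint's range is limited). The gripper opens to 85 mm and grips with 20 to 120 N. Pads are 22 mm wide; open, the fingers measure 114 mm over their backs; the gripper's body (76 mm by 85 mm) begins 54 mm behind the grasp point. The pads swing forward as they close: fully open they stand 13 mm farther back than shut.
Start: joints at [1.101, 0.527, 1.433, -0, 1.181, -0.178], TCP at [179.757, 598.568, 231.31] pointing down, gripper open.
Joint ranges: [-3.08, 3.08], [-0.75, 2.2], [0.22, 2.44], [-1.43, 4.57], [0, 2.65], [-2.85, 2.85]. Speed limits (rad/s): [2.79, 2.79, 3.14, 3.14, 3.14, 3.14].

## Interface

Orientations are given as a unit quaternion [w, x, y, z].
In Python, from workcell import get_state, grab_frame, job_done, tcp_to_grasp gives the robot as it stands.
- The arm moves only by the tool step_arm, never from a script. Its argument "commands" is text: rows parted by semicolons, each of 6 numbers parted by spaces: the shift along the tool's x, y, z as a fraction of full scale, then the turn, a rotation vector about the tool's x, y, z as a fraction of full scale. In form: tx ty tz ax ay az; .... A call has 1 to 20 rows; each row is the pose to reach, as a shift and turn from the pose commanded when the call began, along the tool's axes at that moment, turning the shorter way round; what a row does not reach only later rows make up. Full scale, the value 1, is 0.4 m for a shift and pi rad for a turn. A row lasts 1/12 s, in which the tool goes at most 41.7 mm and 7.16 degrees, less where a joint would pass 70% of its speed; a pose out of reach is approached as far as the arm can. A call with a number of a shift or a turn outside -1 to 1 is refused whole. A call with a gripper value outside its range is refused whole. "claw" is the opening, from -1 (shut) to 1 (fully open), set as the call begins (left out, the last holds). The fingers move at their own pace and stop on an object; the grip force is fixed at half the most. Time passes only in rows, so rows that repeat a pose let the fingers close. It gives the time, the measured TCP pose, the force, the opening and the grip force at its end, in the units of the state.
- get_state(): the state, without advancing time (a new reading comes with each control period).
- grab_frame(name): name is "side" or "top"; returns a dict with "pixels" (420x560x3 uint8, red, green, blue), "depth" (420x560 float32, mm along the optical axis (not along the pixel's ray), 0 where there is no reading), "fx", "fy", "cx", "cy" (pixels), "extrinsics" (4x4, takes a point from camera to world coordinates). Camera axes: x right, y down, z forward; pixel columns grow to the right and rows downward; lengths in mm; the calibration is good to about 2 mm. A picture is of the moment at which its call begins.
- job_done(): hands the job in; it is judged then, once.
The state is a dict: "t": time; "joint_positions": joint angles; "qvel": joint speeds; "joint_efforts": joint torques, N m; "tcp_pos": TCP position; "eef_rot": TCP orientation; "force": force on the tool from outside, world axes, zero at the start; "moment": the same for the moment, N m; "opening": finger opening in mm; "grasp_force": force on a finger pad.
Only numpy, scipy, OpenCV 4.12 (cv2) and the standard library are available. Lean on these libraries where they do the work, as an engineer would, in place of code of your own. Each camera call takes 0.05 s, during which the arm holds its last target. There are 200 camera calls.

## Task

Stack all the loose riser plates squarely on the nest of the fixture's carriage (draw the carriage fully out first if it is not), swing the toggle clamp over onto the pack, push the carriage fully home and press the gauge's foot down onto the pack for a moment to read its height. Then let the gauge rise, draw the carriage fully out with the pack still clamped, throw the clamp fully open, and lay the plates flat, side by side, in the shallow tray. Do not knock over or shove away the glass jar among the plates.

Things in the scene. Friction and masses are not known exactly. Their poses are not given: they have to be found in the camera images.
- plate_a: a loose grey PVC riser plate, 110 (its x) x 60 (its y) x 20 mm thick (its z), two dark dots on each face; origin at its centre. At the start it lies flat on the bench to the right of the fixture. May be absent (None); 2 or 3 of the three plates are there. 0.18 to 0.38 kg
- plate_b: a loose grey PVC riser plate, 110 (its x) x 60 (its y) x 23 mm thick (its z), two dark dots on each face; origin at its centre. At the start it lies flat on the bench to the right of the fixture. May be absent (None); 2 or 3 of the three plates are there. 0.18 to 0.38 kg
- plate_c: a loose grey PVC riser plate, 110 (its x) x 60 (its y) x 26 mm thick (its z), two dark dots on each face; origin at its centre. At the start it lies flat on the bench to the right of the fixture. May be absent (None); 2 or 3 of the three plates are there. 0.18 to 0.38 kg
- fixture: the grey gauging fixture, fixed; base 250 (its x) x 390 (its y -160 to 230) x 12 mm, origin on its underside, z up; the carriage rides along its y. A steel column 28 mm thick stands at local (-15, 203) mm and carries the gauge's bracket (30 mm wide, local y 79 to 219 mm, 138 to 156 mm above the bench). Yaw up to 0.15 rad
- nest (a point): centre of the nest on the carriage: a dark rectangle 114 x 64 mm (x along fixture x), its surface 26 mm above the bench; axes as the fixture's; moves with the carriage. Plates lie on it flat with their length along its x
- carriage (a joint): travel of the carriage (230 x 130 x 14 mm) along fixture +y: 0 = fully out (loading end, nest at fixture local (0, -90) mm), 0.190 m = fully home against its stop, nest under the gauge (local (0, 100)). About 3 N to move; stays where left; starts at 0 to 0.07. Farther in, the gauge's bracket leaves too little room for a hand over the nest
- post (a point): centre of the 22 mm black ball on top of the carriage's upright 16 mm post, 90 mm above the bench, at (-95, 0) mm from the nest in fixture axes: push it sideways either way to move the carriage
- clamp (a joint): toggle clamp on the carriage, hinge along fixture y; grows as it shuts. 0 = fully open (arm 10 degrees beyond upright, handle lying out to +x), 1.7 to 2.25 when bearing on 3 or 2 plates, 2.44 = arm 40 degrees below level (no pack). Over centre at about 1.13 (arm 35 degrees above level): beyond that a spring throws it shut and presses some 7 N, short of that it throws it open. Starts open
- clamp_arm: the clamp's arm, one stiff L of 12 mm bar, origin on the pivot: arm of 60 mm with an 18 mm rubber ball tip and, 100 degrees behind it, a 97 mm handle with 18 mm sleeve. Shut: arm about level over the pack to -x, handle upright. Pushing the handle to +x 40 mm above the pivot (10-15 N) opens it; pushing the back of the upright arm to -x there shuts it; follow through 110 mm
- clamp_pivot (a point): clamp pivot, 105 mm above the bench, at (+88, 0) mm from the nest in fixture axes. A 30 x 44 mm tower stands under it, up to 92 mm above the bench
- clamp_tip (a point): centre of the rubber ball at the end of the clamp's arm, 60 mm from the pivot
- clamp_grip (a point): middle of the sleeve on the clamp's handle, 75 mm from the pivot
- gauge (a joint): travel of the sprung height gauge downwards: 0 = up at rest (foot 125 mm above the bench, so 99 mm above the nest), to 0.062 m. Height of the pack in mm = 99 - 1000 x value. Its spring takes 1 N at the top to 4 N at the bottom and lifts it again by itself
- gauge_foot: the gauge's foot, a steel disc of 26 mm under a rod with a black knob of 34 mm on top; origin at the centre of the foot's underside; stands at fixture local (-15, 100) mm
- gauge_knob: centre of the top of the gauge's knob, 111 mm above the foot's underside, 236 mm above the bench at rest: press it straight down. Once the foot meets the pack the knob gives up to 12 mm more against its own spring (5 N, rising to 11 N), so press on until it gives some 5 mm: that seats the foot
- tray_in (a point): centre of the floor (5 mm above the bench) of the shallow blue tray on the left: inside 270 (its x) x 170 mm (its y), rim 14 mm above the bench
- vial_jar: small capped glass jar, 40 mm across, 55 mm tall, standing among the plates; origin under its centre. Not part of the job
Things that resemble listed ones, but are neither listed nor needed, are in the scene too. Leave any orange or turquoise look-alike of the plate_c alone.

How it is judged (in metres and radians):
On the way, in this order (a step that is already met when the one before it is completed fails the run):
1. all plates stacked squarely in the nest (centres within 14 mm, square within 0.15 rad) and the clamp bearing on the pack (horizontal distance between each of plate_a, plate_b, plate_c and nest below 0.014 m and angle between the x axis of each of plate_a, plate_b, plate_c and the x axis of nest, either way round below 0.15 rad and angle between the z axis of each of plate_a, plate_b, plate_c and the z axis of nest, either way round below 0.12 rad and (contact force between clamp_arm and plate_a above 2 N or contact force between clamp_arm and plate_b above 2 N or contact force between clamp_arm and plate_c above 2 N) and value of joint clamp above 1.3 rad), for 0.3 s.
2. carriage fully home (within 5 mm), the pack still stacked and clamped, and the gauge's foot pressed on it for 0.3 s (horizontal distance between each of plate_a, plate_b, plate_c and nest below 0.014 m and angle between the x axis of each of plate_a, plate_b, plate_c and the x axis of nest, either way round below 0.15 rad and angle between the z axis of each of plate_a, plate_b, plate_c and the z axis of nest, either way round below 0.12 rad and (contact force between clamp_arm and plate_a above 2 N or contact force between clamp_arm and plate_b above 2 N or contact force between clamp_arm and plate_c above 2 N) and value of joint carriage above 0.185 m and (contact force between gauge_foot and plate_a above 1 N or contact force between gauge_foot and plate_b above 1 N or contact force between gauge_foot and plate_c above 1 N)), for 0.3 s.
3. gauge up again and the carriage drawn fully out (within 8 mm) with the pack still clamped (value of joint gauge below 0.005 m and value of joint carriage below 0.008 m and (contact force between clamp_arm and plate_a above 2 N or contact force between clamp_arm and plate_b above 2 N or contact force between clamp_arm and plate_c above 2 N)), for 0.2 s.
4. clamp thrown fully open (value of joint clamp below 0.24 rad), for 0.2 s.
At the end, for the whole second after the job is handed in: every plate lies flat on the tray's floor, none on another, its centre within 105 x 60 mm of the tray's centre, at rest; clamp fully open (below 0.24 rad), carriage fully out (within 8 mm), gauge up (within 5 mm) (x of plate_a in the frame of tray_in between -0.105 and 0.105 m and y of plate_a in the frame of tray_in between -0.06 and 0.06 m and z of plate_a in the frame of tray_in below 0.015 m and angle between the z axis of each of plate_a, plate_b, plate_c and the z axis of tray_in, either way round below 0.08 rad and linear speed of each of plate_a, plate_b, plate_c below 0.02 m/s and x of plate_b in the frame of tray_in between -0.105 and 0.105 m and y of plate_b in the frame of tray_in between -0.06 and 0.06 m and z of plate_b in the frame of tray_in below 0.0165 m and x of plate_c in the frame of tray_in between -0.105 and 0.105 m and y of plate_c in the frame of tray_in between -0.06 and 0.06 m and z of plate_c in the frame of tray_in below 0.018 m and value of joint clamp below 0.24 rad and value of joint carriage below 0.008 m and value of joint gauge below 0.005 m); the robot touches nothing.
It fails at once if the glass jar is knocked over or shoved more than 60 mm (distance of vial_jar from where it was at the start of the episode above 0.06 m or angle between vial_jar's own z axis and vertical above 0.6 rad).
Of plate_a, plate_b, plate_c only 2 to 3 are there at a start; the rules pass over those that are not, and their reading is None.
At some moment in a run one of plate_a, plate_b, plate_c may be knocked a few centimetres aside while the robot is not near it.
Once in a run the grip may slacken for a moment while it holds something.
It also fails if it takes over 210 s, if anything falls off the work surface, if the arm or the gripper's body presses on something with over 40 N, if the wrist force passes 120 N, or if a joint passes its speed limit or range.

## Working session

There is one attempt and no reset: what is moved stays moved. The work goes in short steps, Python scripts to look and compute and a tool call to move; the robot and the scene stay as the last step left them, time stands still between calls to the robot, and variables do not carry over. Pictures are saved under pics/ and viewed, at most 14 in all, crops included, and the job is handed in when it is done.

Besides the shell and the picture viewer there is one more tool, called after ">>>" by a JSON object that holds its "method" and its "body", one argument or row to a line. step_arm: Moves the arm, as the interface text tells. Shift numbers are shares of 0.4 m and turn numbers shares of pi rad, none past 1 either way. Its arguments: {"type":"object","properties":{"commands":{"type":"string"},"claw":{"type":"number"}},"required":["commands"]}

```bash
ls; mkdir -p pics
cat > h.py <<'E'
import numpy as np,cv2
from workcell import get_state,grab_frame,job_done,tcp_to_grasp
def shot(n,f):
    g=grab_frame(n); cv2.imwrite('pics/'+f,g['pixels'][:,:,::-1]); np.savez('/tmp/'+f+'.npz',**{k:g[k] for k in g}); return g
def ray(g,u,v,z):
    T=np.array(g['extrinsics']); d=T[:3,:3]@np.array([(u-g['cx'])/g['fx'],(v-g['cy'])/g['fy'],1]); o=T[:3,3]
    return o+d*(z-o[2])/d[2]
def cloud(g):
    h,w=g['depth'].shape; u,v=np.meshgrid(np.arange(w),np.arange(h)); d=g['depth']
    P=np.stack([(u-g['cx'])/g['fx']*d,(v-g['cy'])/g['fy']*d,d],-1); T=np.array(g['extrinsics'])
    return P@T[:3,:3].T+T[:3,3]
E
python3 - <<'E'
from h import *
for n in('top','side'):
    g=shot(n,n+'1.png'); print(n,g['fx'],g['cx'],g['cy'],np.round(g['extrinsics'],3).tolist())
print(get_state(),tcp_to_grasp)
E
```

```text
pics
top 413.1895978086317 279.29909231301576 202.22184677515048 [[-0.025, -0.992, 0.122, 369.094], [-1.0, 0.025, -0.003, -72.612], [0.0, -0.122, -0.993, 1445.489], [0.0, 0.0, 0.0, 1.0]]
side 379.9926376844696 278.3231768810282 207.96418991781138 [[0.801, -0.346, 0.489, -27.305], [-0.599, -0.474, 0.645, -808.887], [0.008, -0.809, -0.587, 809.453], [0.0, 0.0, 0.0, 1.0]]
{'t': 0.1, 'joint_positions': array([ 1.10051783e+00,  5.28354309e-01,  1.43379071e+00, -8.29350397e-06,
        1.18140386e+00, -1.78470912e-01]), 'qvel': array([ 0.00099268, -0.00187618, -0.00393156,  0.00021267,  0.00024069,
       -0.00047386]), 'joint_efforts': array([-6.04506363e-05, -4.43306208e+01, -1.78586304e+01, -2.25871936e-04,
        3.92610178e-03,  1.05604707e-05]), 'tcp_pos': array([179.4586446 , 598.00054524, 230.43782215]), 'eef_rot': array([-3.08106163e-04,  1.45385049e-01,  9.89374667e-01, -9.28328426e-04]), 'force': array([ 0.04856548, -0.02392473, -0.0764737 ]), 'moment': array([ 0.01533998,  0.05589333, -0.07243123]), 'grasp_force': 0.0, 'opening': 85.15131355594252} 18.700000000000003
```

View pics/top1.png

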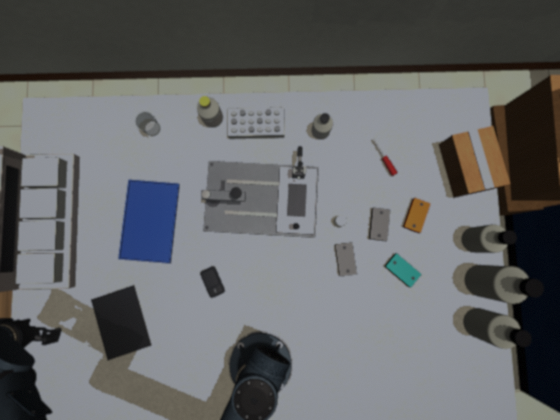

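View pics/side1.png

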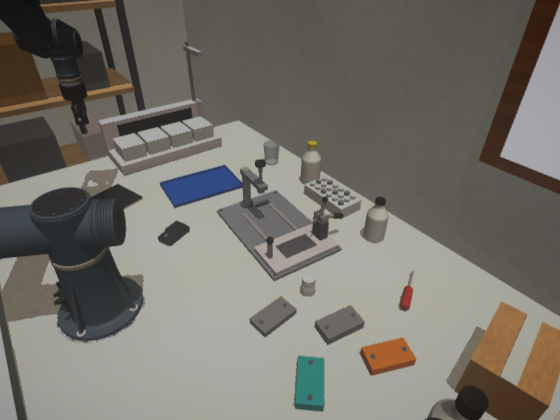

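The top view shows two grey plates at (380,224) and (346,259), the jar at (340,221), the nest at (297,200), the post at (295,226), the open clamp at (300,165), the gauge knob at (235,192) and the blue tray at (150,222). The side view confirms this, so only two plates are present. Next I'll measure them.

```bash
python3 - <<'E'
from h import *
g=dict(np.load('/tmp/top1.png.npz')); C=cloud(g); im=g['pixels'].astype(int); Z=C[...,2]
print('bench z',np.median(Z[300:330,300:400]))
def rep(name,m,zs=None):
    m=m.astype(np.uint8); n,l,st,c=cv2.connectedComponentsWithStats(m)
    for i in range(1,n):
        if st[i,4]<25: continue
        mm=l==i; z=np.median(Z[mm]); P=C[mm][:,:2]
        q=[ray(g,u,v,z)[:2] for v,u in np.argwhere(mm)]; r=cv2.minAreaRect(np.float32(q))
        print(name,c[i].round(1),st[i,4],'z',z.round(1),'rect',np.round(r[0],1),np.round(r[1],1),round(r[2],1))
box=np.zeros(Z.shape,bool); box[195:290,325:440]=1
rep('bench objs',box&(Z>10))
b=np.zeros_like(box); b[150:245,195:325]=1
rep('carriage',b&(Z>20)&(Z<33)); rep('base',b&(Z>6)&(Z<19)); rep('hi',b&(Z>60))
rep('nest',b&(im.sum(-1)<240)&(Z>18)&(Z<34))
rep('tray',(im[...,2]>im[...,0]+50)&(im[...,2]>im[...,1]+40)&(np.arange(560)<200))
d=im.sum(-1)
for s in ((slice(200,245),slice(365,395)),(slice(238,280),slice(330,360)),(slice(182,220),slice(284,312))): print(np.min(d[s]),np.median(d[s]))
E
python3 - <<'E'
import cv2
a=cv2.imread('pics/top1.png')[140:280,195:400]
b=cv2.imread('pics/side1.png')[150:350,210:400]
cv2.imwrite('pics/c1.png',cv2.resize(a,None,fx=3.9,fy=3.9,interpolation=cv2.INTER_CUBIC))
E
```

```text
bench z -1.3144972696203467
bench objs [416.7 215.1] 586 z 24.5 rect [ 486.4 -549.8] [ 62.6 112.3] 68.0
bench objs [379.5 224.1] 581 z 24.5 rect [ 458.9 -420.1] [ 62.2 110.7] 81.3
bench objs [339.7 221. ] 121 z 52.4 rect [ 471.5 -279.6] [35.6 43.4] 43.1
bench objs [345.7 259.1] 573 z 18.8 rect [ 342.4 -299.1] [109.5  60.7] 5.6
bench objs [403.1 270.2] 606 z 24.4 rect [ 301.  -490.8] [113.5  63.3] 47.8
carriage [296.5 201.7] 2133 z 24.8 rect [ 549.4 -137. ] [129.7 229.5] 85.3
carriage [222.3 185.5] 25 z 24.0 rect [606.8 119.2] [10.5 31.7] 89.5
base [246.5 199. ] 4513 z 11.1 rect [561.  -13.1] [391.1 252.5] 85.3
hi [299.  166.5] 231 z 93.7 rect [ 659.9 -144.1] [43.3 98.6] 88.1
hi [223.7 195.2] 495 z 156.0 rect [556.  100.1] [ 45.5 138.8] 0.4
hi [296. 226.] 37 z 96.0 rect [ 454.8 -129.4] [18.4 18.5] 43.4
nest [222.3 184.7] 29 z 22.7 rect [608.9 119.4] [10.5 28.4] 89.5
nest [296.2 199.4] 473 z 25.3 rect [ 551.2 -136.5] [ 56.1 104.1] 85.6
tray [149. 221.] 3891 z 3.8 rect [492.5 380.7] [176.2 274.9] 83.8
166 380.0
222 378.0
204 276.0
```

View pics/c1.png

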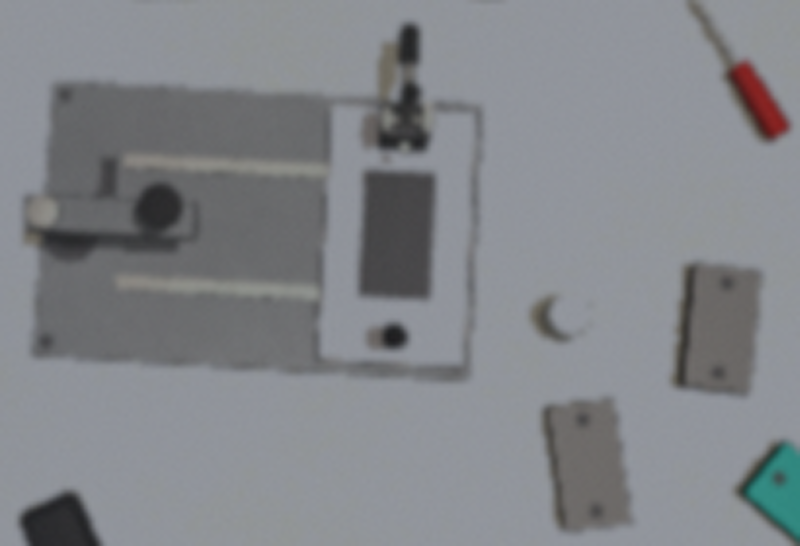

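Everything agrees with the given sizes:
- **Plates:** `plate_c` (26 mm) at (459,-420), yaw -8.7°. `plate_a` (20 mm) at (342,-299), yaw 5.6°.
- **Fixture:** yaw -4.7°, with the carriage already fully out and the nest at (550.7,-137.5).
- **Tray:** centre (492.5,380.7), yaw -6.2°.

I'll start with `plate_c`.

```bash
cat >> h.py <<'E'
from scipy.spatial.transform import Rotation as Ro
FX=np.array([np.cos(-.082),np.sin(-.082)]);FY=np.array([-FX[1],FX[0]]);O=np.array([558.1,-48.0])
def loc(x,y): return O+FX*x+FY*y
def plan(*wps,extra=2,v=38):
    """waypoints (x,y,z,yawdeg of tool y minus 90); prints rows"""
    s=get_state(); p=s['tcp_pos']; q=s['eef_rot']; R=Ro.from_quat(q[[1,2,3,0]]); cur=p; 
    for i,w in enumerate(wps):
        a=np.radians(w[3]+90); y=np.array([np.cos(a),np.sin(a),0])
        if y@R.as_matrix()[:,1]<0:y=-y
        z=np.array([0,0,-1.]); x=np.cross(y,z); T=Ro.from_matrix(np.stack([x,y,z],1))
        t=R.inv().apply(np.array(w[:3])-p)/400; r=(R.inv()*T).as_rotvec()/np.pi
        n=int(np.ceil(np.linalg.norm(np.array(w[:3])-cur)/v))
        if i==0:n=max(n,int(np.ceil(np.linalg.norm(r)*180/6.8)))
        cur=np.array(w[:3]); print('wp',i,'n',n,' '.join('%.3f'%k for k in [*t,*r]))
    print('t %.1f'%s['t'],p.round(1),s['joint_positions'].round(2),'open %.1f'%s['opening'],s['force'].round(1))
E
python3 - <<'E'
from h import *
print(loc(0,-90),loc(-15,100))
plan((400,400,320,-8.7),(550,100,320,-8.7),(550,-200,320,-8.7),(459,-420,200,-8.7))
E
```

```text
[ 550.72826774 -137.69758951] [551.34121537  52.89261039]
wp 0 n 9 -0.670 -0.316 -0.224 -0.001 -0.000 -0.045
wp 1 n 9 -1.245 -0.926 -0.223 -0.001 -0.000 -0.045
wp 2 n 8 -1.461 -1.645 -0.221 -0.001 -0.000 -0.045
wp 3 n 8 -1.401 -2.236 0.080 -0.001 -0.000 -0.045
t 0.1 [179.5 598.  230.4] [ 1.1   0.53  1.43 -0.    1.18 -0.18] open 85.2 [ 0.  -0.  -0.1]
```

>>> {"method": "step_arm", "body": {
  "commands": "-0.67 -0.316 -0.224 0 0 -0.045; -0.67 -0.316 -0.224 0 0 -0.045; -0.67 -0.316 -0.224 0 0 -0.045; -0.67 -0.316 -0.224 0 0 -0.045; -0.67 -0.316 -0.224 0 0 -0.045; -0.67 -0.316 -0.224 0 0 -0.045; -0.67 -0.316 -0.224 0 0 -0.045; -0.67 -0.316 -0.224 0 0 -0.045; -0.67 -0.316 -0.224 0 0 -0.045; -0.9 -0.7 -0.224 0 0 -0.045; -0.9 -0.7 -0.224 0 0 -0.045; -0.9 -0.7 -0.224 0 0 -0.045; -0.9 -0.7 -0.224 0 0 -0.045; -0.9 -0.9 -0.224 0 0 -0.045; -0.9 -0.9 -0.224 0 0 -0.045",
  "claw": 1
}}

```text
t: 1.35
tcp_pos: [422.0, 156.6, 320.1]
eef_rot: [-0.001, 0.075, 0.997, 0.0]
force: [0.6, -0.4, 0.9]
opening: 85.0
grasp_force: 0.0
```

Run:
```python
from h import *
plan((550,-100,320,-8.7),(530,-200,320,-8.7),(459,-420,120,-8.7))
```

```text
wp 0 n 8 -0.412 -0.587 -0.000 0.000 -0.000 0.001
wp 1 n 3 -0.400 -0.841 -0.000 0.000 -0.000 0.001
wp 2 n 9 -0.307 -1.412 0.500 0.000 -0.000 0.001
t 1.4 [422.  156.6 320.1] [ 0.11  0.18  1.73  0.    1.24 -1.32] open 85.0 [ 0.6 -0.4  0.9]
```

>>> {"method": "step_arm", "body": {
  "commands": "-0.4 -0.5 0 0 0 0; -0.4 -0.5 0 0 0 0; -0.4 -0.5 0 0 0 0; -0.4 -0.5 0 0 0 0; -0.4 -0.5 0 0 0 0; -0.4 -0.5 0 0 0 0; -0.4 -0.5 0 0 0 0; -0.35 -1 0 0 0 0; -0.35 -1 0 0 0 0; -0.35 -1 0 0 0 0; -0.35 -1 0 0 0 0; -0.35 -1 0 0 0 0; -0.35 -1 0 0 0 0; -0.35 -1 0 0 0 0; -0.35 -1 0 0 0 0"
}}

```text
t: 2.6
tcp_pos: [501.0, -257.4, 320.2]
eef_rot: [-0.001, 0.075, 0.997, 0.001]
force: [-0.2, 0.7, -0.3]
opening: 85.6
grasp_force: 0.0
```

Run:
```python
from h import *
plan((459,-420.5,120,-8.7),(459,-420.5,60,-8.7),(459,-420.5,1,-8.7))
```

```text
wp 0 n 7 0.042 -0.420 0.500 0.001 -0.000 0.001
wp 1 n 2 0.042 -0.420 0.650 0.001 -0.000 0.001
wp 2 n 2 0.042 -0.420 0.797 0.001 -0.000 0.001
t 2.6 [ 501.  -257.4  320.2] [-0.67  0.35  1.47  0.    1.32 -2.09] open 85.6 [-0.2  0.7 -0.3]
```

>>> {"method": "step_arm", "body": {
  "commands": "0.042 -0.42 0.4 0 0 0; 0.042 -0.42 0.4 0 0 0; 0.042 -0.42 0.4 0 0 0; 0.042 -0.42 0.4 0 0 0; 0.042 -0.42 0.4 0 0 0; 0.042 -0.42 0.4 0 0 0; 0.042 -0.42 0.5 0 0 0; 0.042 -0.42 0.57 0 0 0; 0.042 -0.42 0.64 0 0 0; 0.042 -0.42 0.7 0 0 0; 0.042 -0.42 0.74 0 0 0; 0.042 -0.42 0.77 0 0 0; 0.042 -0.42 0.79 0 0 0; 0.042 -0.42 0.797 0 0 0; 0.042 -0.42 0.797 0 0 0"
}}

```text
t: 3.85
tcp_pos: [459.9, -421.8, 2.1]
eef_rot: [-0.0, 0.075, 0.997, 0.0]
force: [-0.3, -0.4, -0.5]
opening: 85.7
grasp_force: 0.0
```

>>> {"method": "step_arm", "body": {
  "commands": "0 0 0 0 0 0; 0 0 0 0 0 0; 0 0 0 0 0 0; 0 0 0 0 0 0; 0 0 0 0 0 0; 0 0 0 0 0 0",
  "claw": -1
}}

```text
t: 4.35
tcp_pos: [460.0, -423.2, 3.7]
eef_rot: [0.001, 0.075, 0.997, -0.001]
force: [1.1, 1.9, 6.0]
opening: 58.5
grasp_force: 68.0
```

Run:
```python
from h import *
n=loc(0,-90)
plan((459,-420.5,100,-8.7),(*n,100,-4.7),(*n,60,-4.7),(*n,29,-4.7))
```

```text
wp 0 n 3 0.003 0.006 -0.241 -0.000 0.001 0.000
wp 1 n 8 -0.118 0.739 -0.241 -0.000 0.001 -0.022
wp 2 n 2 -0.117 0.739 -0.141 -0.000 0.001 -0.022
wp 3 n 1 -0.117 0.740 -0.064 -0.000 0.001 -0.022
t 4.3 [ 460.  -423.2    3.7] [-0.92  0.84  1.57  0.    0.73 -2.34] open 58.5 [1.1 1.9 6. ]
```

>>> {"method": "step_arm", "body": {
  "commands": "0 0 -0.08 0 0 0; 0 0 -0.17 0 0 0; 0 0 -0.3 0 0 0; 0 0 -0.3 0 0 0; -0.06 0.35 -0.3 0 0 -0.011; -0.06 0.35 -0.3 0 0 -0.011; -0.06 0.35 -0.3 0 0 -0.011; -0.06 0.35 -0.3 0 0 -0.011; -0.117 0.74 -0.3 0 0 -0.022; -0.117 0.74 -0.3 0 0 -0.022; -0.117 0.74 -0.3 0 0 -0.022; -0.117 0.74 -0.3 0 0 -0.022; -0.117 0.74 -0.3 0 0 -0.022; -0.117 0.74 -0.3 0 0 -0.022; -0.117 0.74 -0.3 0 0 -0.022; -0.117 0.74 -0.3 0 0 -0.022"
}}

```text
t: 5.68
tcp_pos: [549.6, -138.1, 121.8]
eef_rot: [-0.0, 0.041, 0.999, -0.0]
force: [-1.0, -0.3, -3.3]
opening: 58.6
grasp_force: 67.5
```

Run:
```python
from h import *
n=loc(0,-90)
plan((*n,60,-4.7),(*n,30,-4.7))
shot('side','s2.png')
cv2.imwrite('pics/s2.png',cv2.resize(cv2.imread('pics/s2.png')[140:320,190:400],None,fx=3,fy=3))
```

```text
wp 0 n 2 -0.003 0.001 0.154 -0.000 -0.000 -0.000
wp 1 n 1 -0.003 0.001 0.229 -0.000 -0.000 -0.000
t 5.7 [ 549.6 -138.1  121.8] [-0.44  0.6   1.68 -0.    0.86 -1.93] open 58.6 [-1.  -0.3 -3.3]
```

View pics/s2.png

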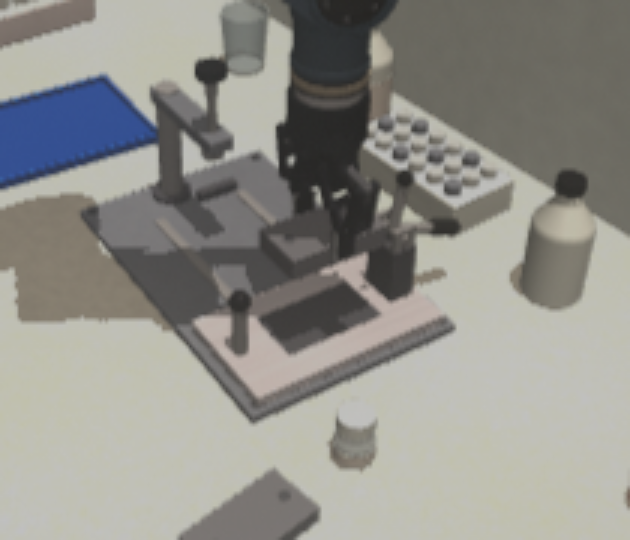

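The plate hangs level in the fingers over the nest, with the crop showing it at about (300,240). Jar and clamp are clear, so I'll lower it.

>>> {"method": "step_arm", "body": {
  "commands": "-0.003 0.001 0.08 0 0 0; -0.003 0.001 0.14 0 0 0; -0.003 0.001 0.18 0 0 0; -0.003 0.001 0.21 0 0 0; -0.003 0.001 0.225 0 0 0; -0.003 0.001 0.23 0 0 0; -0.003 0.001 0.231 0 0 0; -0.003 0.001 0.231 0 0 0"
}}

```text
t: 6.4
tcp_pos: [552.0, -137.2, 30.5]
eef_rot: [0.001, 0.041, 0.999, -0.0]
force: [0.1, -0.1, -3.3]
opening: 58.9
grasp_force: 67.5
```

>>> {"method": "step_arm", "body": {
  "commands": "0 0 0 0 0 0; 0 0 0 0 0 0; 0 0 0 0 0 0; 0 0 0 0 0 0; 0 0 -0.05 0 0 0; 0 0 -0.12 0 0 0; 0 0 -0.3 0 0 0; 0 0 -0.3 0 0 0; 0 0 -0.3 0 0 0; 0 0 -0.3 0 0 0",
  "claw": 1
}}

```text
t: 7.23
tcp_pos: [552.7, -137.1, 152.3]
eef_rot: [0.003, 0.041, 0.999, -0.001]
force: [-0.9, 0.9, -0.4]
opening: 85.6
grasp_force: 0.0
```

Run:
```python
from h import *
plan((450,-250,150,5.6),(342.4,-299.4,100,5.6),(342.4,-299.4,2,5.6))
```

```text
wp 0 n 5 0.233 -0.302 0.005 -0.001 0.002 -0.057
wp 1 n 4 0.492 -0.447 0.129 -0.001 0.002 -0.057
wp 2 n 3 0.493 -0.446 0.374 -0.001 0.002 -0.057
t 7.2 [ 552.7 -137.1  152.3] [-0.44  0.56  1.65  0.    0.93 -1.93] open 85.6 [-0.9  0.9 -0.4]
```

>>> {"method": "step_arm", "body": {
  "commands": "0.233 -0.3 0 0 0 -0.057; 0.233 -0.3 0 0 0 -0.057; 0.233 -0.3 0 0 0 -0.057; 0.233 -0.3 0 0 0 -0.057; 0.233 -0.3 0 0 0 -0.057; 0.493 -0.446 0.1 0 0 -0.057; 0.493 -0.446 0.1 0 0 -0.057; 0.493 -0.446 0.1 0 0 -0.057; 0.493 -0.446 0.1 0 0 -0.057; 0.493 -0.446 0.12 0 0 -0.057; 0.493 -0.446 0.12 0 0 -0.057"
}}

```text
t: 8.15
tcp_pos: [339.9, -297.6, 100.2]
eef_rot: [-0.001, -0.048, 0.999, 0.001]
force: [1.4, -0.2, 0.3]
opening: 85.5
grasp_force: 0.0
```

Run:
```python
from h import *
plan((342.4,-299.4,60,5.6),(342.4,-299.4,2,5.6))
g=shot('top','t3.png'); C=cloud(g);Z=C[...,2]
for nm,s,lo,hi in(('nest',(slice(175,225),slice(275,318)),42,62),('jar',(slice(208,235),slice(328,350)),40,62)):
    m=np.zeros(Z.shape,bool); m[s]=1; m&=(Z>lo)&(Z<hi); z=np.median(Z[m])
    r=cv2.minAreaRect(np.float32([ray(g,u,v,z)[:2] for v,u in np.argwhere(m)])); print(nm,z,r)
```

```text
wp 0 n 2 -0.006 -0.005 0.100 0.001 -0.000 -0.000
wp 1 n 2 -0.006 -0.006 0.245 0.001 -0.000 -0.000
t 8.2 [ 339.9 -297.6  100.2] [-0.97  0.53  1.98  0.    0.64 -2.64] open 85.5 [ 1.4 -0.2  0.3]
nest 50.47766329247008 ((561.4061889648438, -138.02906799316406), (59.80697250366211, 130.3517303466797), 85.27116394042969)
jar 54.02787650647815 ((473.76409912109375, -283.658935546875), (33.75589370727539, 33.99871063232422), 87.59668731689453)
```

>>> {"method": "step_arm", "body": {
  "commands": "-0.006 -0.005 0.08 0 0 0; -0.006 -0.005 0.14 0 0 0; -0.006 -0.005 0.19 0 0 0; -0.006 -0.005 0.22 0 0 0; -0.006 -0.005 0.235 0 0 0; -0.006 -0.005 0.24 0 0 0; -0.006 -0.005 0.24 0 0 0; -0.006 -0.005 0.24 0 0 0"
}}

```text
t: 8.87
tcp_pos: [343.5, -300.2, 6.2]
eef_rot: [0.0, -0.049, 0.999, -0.001]
force: [-0.3, 0.5, -0.8]
opening: 85.4
grasp_force: 0.0
```

>>> {"method": "step_arm", "body": {
  "commands": "0 0 0 0 0 0; 0 0 0 0 0 0; 0 0 0 0 0 0; 0 0 0 0 0 0; 0 0 0 0 0 0; 0 0 0 0 0 0",
  "claw": -1
}}

```text
t: 9.37
tcp_pos: [343.0, -300.4, 6.9]
eef_rot: [0.001, -0.049, 0.999, -0.001]
force: [0.1, 0.4, 6.8]
opening: 58.4
grasp_force: 63.6
```

Run:
```python
from h import *
n=loc(0,-90)
g=dict(np.load('/tmp/t3.png.npz'));C=cloud(g);Z=C[...,2]
m=np.zeros(Z.shape,bool); m[175:225,275:318]=1; m&=(Z>42)&(Z<62)
q=np.array([ray(g,u,v,np.median(Z[m]))[:2] for v,u in np.argwhere(m)])
L=np.stack([(q-n)@FX,(q-n)@FY],1)
for b in range(-60,100,8):
    k=(L[:,0]>=b)&(L[:,0]<b+8)
    if k.any(): print(b,k.sum(),L[k,1].min().round(),L[k,1].max().round())
print(L[L[:,0]<60,0].min())
plan((342,-299,130,5.6),(450,-230,150,-4.7),(*n,130,-4.7))
```

```text
-60 13 -26.0 28.0
-52 40 -29.0 28.0
-44 43 -29.0 29.0
-36 40 -29.0 29.0
-28 42 -28.0 30.0
-20 42 -28.0 30.0
-12 42 -28.0 30.0
-4 37 -27.0 27.0
4 40 -27.0 28.0
12 39 -26.0 28.0
20 41 -29.0 29.0
28 42 -29.0 29.0
36 41 -29.0 30.0
44 42 -28.0 30.0
52 18 -28.0 30.0
68 10 -17.0 21.0
-54.52110703764513
wp 0 n 4 0.002 0.003 -0.308 -0.001 0.000 0.000
wp 1 n 4 -0.284 0.149 -0.358 -0.000 0.000 0.057
wp 2 n 4 -0.557 0.354 -0.308 -0.000 0.000 0.057
t 9.4 [ 343.  -300.4    6.9] [-0.97  0.74  2.01  0.    0.39 -2.63] open 58.4 [0.1 0.4 6.8]
```

>>> {"method": "step_arm", "body": {
  "commands": "0 0 -0.08 0 0 0; 0 0 -0.18 0 0 0; 0 0 -0.36 0 0 0; 0 0 -0.36 0 0 0; 0 0 -0.36 0 0 0; -0.284 0.149 -0.36 0 0 0.057; -0.284 0.149 -0.36 0 0 0.057; -0.284 0.149 -0.36 0 0 0.057; -0.284 0.149 -0.36 0 0 0.057; -0.557 0.354 -0.36 0 0 0.057; -0.557 0.354 -0.36 0 0 0.057; -0.557 0.354 -0.36 0 0 0.057; -0.557 0.354 -0.36 0 0 0.057; -0.557 0.354 -0.36 0 0 0.057; -0.557 0.354 -0.36 0 0 0.057; -0.557 0.354 -0.36 0 0 0.057"
}}

```text
t: 10.7
tcp_pos: [548.9, -137.8, 148.9]
eef_rot: [-0.001, 0.041, 0.999, 0.0]
force: [-0.2, -0.1, -3.3]
opening: 58.4
grasp_force: 67.2
```

Run:
```python
from h import *
n=loc(0,-90)
plan((*n,80,-4.7),(*n,60,-4.7))
print(get_state()['grasp_force'])
```

```text
wp 0 n 2 -0.005 0.001 0.172 0.000 -0.001 0.000
wp 1 n 1 -0.005 0.001 0.222 0.000 -0.001 0.000
t 10.7 [ 548.9 -137.8  148.9] [-0.44  0.56  1.66 -0.    0.93 -1.93] open 58.4 [-0.2 -0.1 -3.3]
67.18457579612732
```

>>> {"method": "step_arm", "body": {
  "commands": "-0.003 0.001 0.08 0 0 0; -0.003 0.001 0.14 0 0 0; -0.003 0.001 0.18 0 0 0; -0.003 0.001 0.21 0 0 0; -0.003 0.001 0.219 0 0 0; -0.003 0.001 0.222 0 0 0; -0.003 0.001 0.223 0 0 0; -0.003 0.001 0.223 0 0 0; -0.003 0.001 0.223 0 0 0"
}}

```text
t: 11.45
tcp_pos: [552.6, -137.6, 61.6]
eef_rot: [0.001, 0.041, 0.999, -0.0]
force: [-0.2, -1.1, -3.3]
opening: 57.8
grasp_force: 67.1
```

>>> {"method": "step_arm", "body": {
  "commands": "0 0 0 0 0 0; 0 0 0 0 0 0; 0 0 0 0 0 0; 0 0 0 0 0 0; 0 0 -0.05 0 0 0; 0 0 -0.12 0 0 0; 0 0 -0.4 0 0 0; 0 0 -0.4 0 0 0; 0 0 -0.4 0 0 0; 0 0 -0.4 0 0 0",
  "claw": 1
}}

```text
t: 12.28
tcp_pos: [555.9, -138.8, 227.7]
eef_rot: [0.007, 0.04, 0.999, -0.003]
force: [0.2, 0.1, 0.3]
opening: 85.6
grasp_force: 0.0
```

Run:
```python
from h import *
n=loc(0,-90)
p=n+88*FX; print('pivot',p)
plan((*(p+FX*60),250,-4.7),(*(p+FX*60),150,-4.7))
plan((*(n-FX*60),250,-4.7),)
```

```text
pivot [ 638.43257748 -144.9055055 ]
wp 0 n 4 -0.358 0.001 -0.051 -0.002 0.004 0.000
wp 1 n 3 -0.354 0.002 0.199 -0.002 0.004 0.000
t 12.3 [ 555.9 -138.8  227.7] [-0.44  0.46  1.58  0.    1.09 -1.93] open 85.6 [0.2 0.1 0.3]
wp 0 n 2 0.162 0.001 -0.058 -0.002 0.004 0.000
t 12.3 [ 555.9 -138.8  227.7] [-0.44  0.46  1.58  0.    1.09 -1.93] open 85.6 [0.2 0.1 0.3]
```

>>> {"method": "step_arm", "body": {
  "commands": "-0.17 0 -0.05 0 0.004 0; -0.34 0 -0.05 0 0.004 0; -0.34 0 -0.05 0 0.004 0; -0.34 0 -0.05 0 0.004 0; -0.34 0 -0.05 0 0.004 0; -0.34 0 0.05 0 0.004 0; -0.34 0 0.13 0 0.004 0; -0.34 0 0.2 0 0.004 0; -0.34 0 0.237 0 0.004 0; -0.34 0 0.237 0 0.004 0; -0.34 0 0.237 0 0.004 0",
  "claw": -1
}}

```text
t: 13.2
tcp_pos: [685.6, -147.7, 124.3]
eef_rot: [-0.008, 0.041, 0.999, 0.001]
force: [0.9, -0.6, 0.4]
opening: -0.3
grasp_force: 0.0
```

Run:
```python
from h import *
n=loc(0,-90)
p=n+88*FX
plan((*(p+FX*-65),133,-4.7))
shot('side','s4.png')
cv2.imwrite('pics/s4.png',cv2.resize(cv2.imread('pics/s4.png')[140:320,190:400],None,fx=3,fy=3))
```

```text
wp 0 n 3 0.281 -0.002 -0.017 0.000 -0.005 0.000
t 13.2 [ 685.6 -147.7  124.3] [-0.37  0.75  1.3  -0.    1.11 -1.86] open -0.3 [ 0.9 -0.6  0.4]
```

View pics/s4.png

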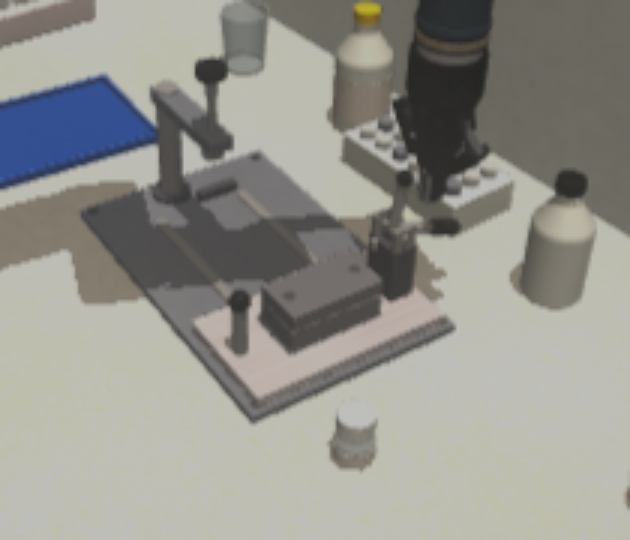

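The stack sits square on the nest, with the plates at (320,300) in the crop. The closed fingers are at (430,180), behind the upright arm at (400,200). Now I'll push the arm shut.

>>> {"method": "step_arm", "body": {
  "commands": "0 0 -0.02 0 -0.005 0; 0.03 0 -0.02 0 -0.005 0; 0.06 0 -0.02 0 -0.005 0; 0.09 0 -0.02 0 -0.005 0; 0.12 0 -0.02 0 -0.005 0; 0.15 0 -0.02 0 -0.005 0; 0.18 0 -0.02 0 -0.005 0; 0.21 0 -0.02 0 -0.005 0; 0.24 0 -0.02 0 -0.005 0; 0.28 0 -0.02 0 -0.005 0; 0.3 0 -0.02 0 -0.005 0; 0.3 0 -0.02 0 -0.005 0; 0.3 0 -0.15 0 -0.005 0; 0.3 0 -0.25 0 -0.005 0; 0.3 0 -0.35 0 -0.005 0; 0.3 0 -0.35 0 -0.005 0; 0.3 0 -0.35 0 -0.005 0"
}}

```text
t: 14.67
tcp_pos: [572.0, -139.4, 271.9]
eef_rot: [0.006, 0.041, 0.999, -0.002]
force: [0.7, -0.2, -0.5]
opening: -0.1
grasp_force: 0.0
```

Run:
```python
from h import *
n=loc(0,-90)
q=n-95*FX-45*FY; print('post',n-95*FX)
plan((*q,260,-4.7),(*q,86,-4.7))
shot('side','s5.png')
cv2.imwrite('pics/s5.png',cv2.resize(cv2.imread('pics/s5.png')[140:320,190:400],None,fx=3,fy=3))
```

```text
post [ 456.04747882 -129.91631657]
wp 0 n 4 0.291 -0.112 0.026 -0.001 0.004 0.000
wp 1 n 5 0.297 -0.111 0.461 -0.001 0.004 0.000
t 14.7 [ 572.  -139.4  271.9] [-0.43  0.43  1.49  0.    1.21 -1.92] open -0.1 [ 0.7 -0.2 -0.5]
```

View pics/s5.png

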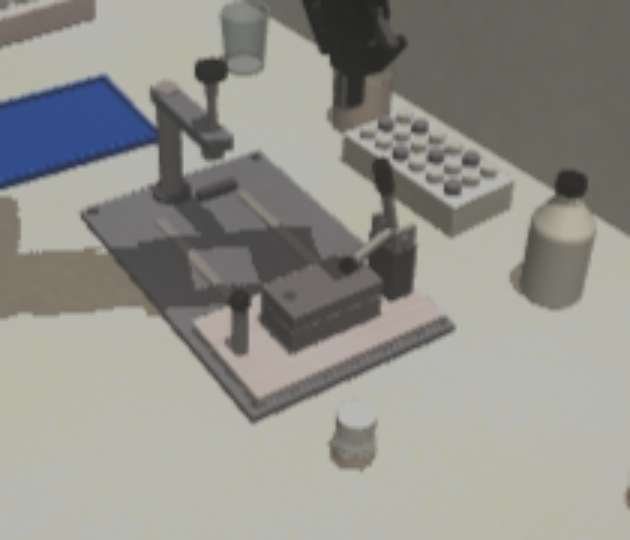

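The arm now bears on the pack, with its tip at (350,265) in the crop. Next I'll push the post home.

>>> {"method": "step_arm", "body": {
  "commands": "0.1 -0.112 0 0 0.004 0; 0.2 -0.112 0 0 0.004 0; 0.3 -0.112 0 0 0.004 0; 0.305 -0.112 0 0 0.004 0; 0.305 -0.112 0.1 0 0.004 0; 0.305 -0.112 0.2 0 0.004 0; 0.305 -0.112 0.3 0 0.004 0; 0.305 -0.112 0.4 0 0.004 0; 0.305 -0.112 0.46 0 0.004 0; 0.305 -0.112 0.48 0 0.004 0; 0.305 -0.112 0.482 0 0.004 0; 0.305 -0.112 0.482 0 0.004 0; 0.305 -0.112 0.482 0 0.004 0"
}}

```text
t: 15.8
tcp_pos: [445.6, -173.7, 74.9]
eef_rot: [-0.004, 0.041, 0.999, -0.0]
force: [-0.5, 0.2, 0.2]
opening: -0.1
grasp_force: 0.0
```

Run:
```python
from h import *
s=get_state();d=s['tcp_pos'][:2]-O; print('local',d@FX,d@FY)
plan((*loc(-98,60),77,-4.7),(*loc(-98,78),77,-4.7))
```

```text
local -101.86628708123658 -134.51676672892341
wp 0 n 6 -0.010 0.486 -0.006 -0.000 -0.003 0.000
wp 1 n 1 -0.010 0.531 -0.006 -0.000 -0.003 0.000
t 15.8 [ 445.6 -173.7   74.9] [-0.6   0.61  1.92 -0.01  0.62 -2.09] open -0.1 [-0.5  0.2  0.2]
```

>>> {"method": "step_arm", "body": {
  "commands": "-0.01 0.02 0 0 -0.003 0; -0.01 0.04 0 0 -0.003 0; -0.01 0.06 0 0 -0.003 0; -0.01 0.09 0 0 -0.003 0; -0.01 0.12 0 0 -0.003 0; -0.01 0.15 0 0 -0.003 0; -0.01 0.18 0 0 -0.003 0; -0.01 0.21 0 0 -0.003 0; -0.01 0.24 0 0 -0.003 0; -0.01 0.27 0 0 -0.003 0; -0.01 0.3 0 0 -0.003 0; -0.01 0.33 0 0 -0.003 0; -0.01 0.36 0 0 -0.003 0; -0.01 0.39 0 0 -0.003 0; -0.01 0.42 0 0 -0.003 0; -0.01 0.44 0 0 -0.003 0; -0.01 0.46 0 0 -0.003 0; -0.01 0.475 0 0 -0.003 0; -0.01 0.485 0 0 -0.003 0; -0.01 0.485 0 0 -0.003 0"
}}

```text
t: 17.47
tcp_pos: [463.8, 20.8, 73.8]
eef_rot: [-0.001, 0.04, 0.999, 0.0]
force: [-0.1, 0.4, -0.4]
opening: 0.2
grasp_force: 0.0
```

Run:
```python
from h import *
s=get_state();d=s['tcp_pos'][:2]-O; print('local',d@FX,d@FY)
g=shot('top','t6.png'); C=cloud(g);Z=C[...,2]
L=np.stack([(C[...,:2]-O)@FX,(C[...,:2]-O)@FY],-1)
m=(Z>20)&(Z<29)&(abs(L[...,0]-0)<110)&(L[...,1]<180)
for x in(-60,0,60):
    k=m&(abs(L[...,0]-x)<10); print(x,L[k][:,1].min(),L[k][:,1].max())
plan((*loc(-98,80),77,-4.7))
```

```text
local -99.58351827216235 60.88147717120619
-60 -698.4764104071656 -7.084797800261464
0 -549.1493121439514 55.28439665085698
60 -717.2279563091342 176.863677638191
wp 0 n 1 -0.004 0.049 -0.008 0.000 -0.001 0.000
t 17.5 [463.7  20.5  73.7] [-0.2   0.6   1.96  0.    0.59 -1.69] open -0.3 [-0.4  0.3  0.2]
```

View pics/t6.png

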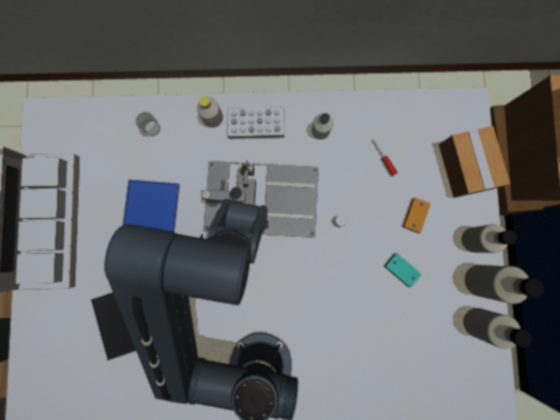

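The carriage has moved inward, with its near edge at column 266. I'll push on gently until the stop pushes back.

>>> {"method": "step_arm", "body": {
  "commands": "0 0.01 -0.005 0 0 0; 0 0.02 -0.005 0 0 0; 0 0.03 -0.005 0 0 0; 0 0.035 -0.005 0 0 0; 0 0.035 -0.005 0 0 0; 0 0.035 -0.005 0 0 0"
}}

```text
t: 18.02
tcp_pos: [466.0, 34.1, 76.1]
eef_rot: [0.0, 0.041, 0.999, 0.0]
force: [0.1, 0.4, -0.6]
opening: 0.2
grasp_force: 0.0
```

Run:
```python
from h import *
s=get_state();d=s['tcp_pos'][:2]-O; print('local',d@FX,d@FY,s['force'])
g=dict(np.load('/tmp/t6.png.npz'))
q=ray(g,266,185,26)[:2]-O; print(q@FX,q@FY)
```

```text
local -98.51769053119114 74.23691538683585 [ 0.05078221  0.44223331 -0.63412097]
44.91904606742875 19.375460284576295
```

>>> {"method": "step_arm", "body": {
  "commands": "0 0.006 0 0 0 0; 0 0.012 0 0 0 0; 0 0.016 0 0 0 0; 0 0.016 0 0 0 0; 0 0.016 0 0 0 0"
}}

```text
t: 18.43
tcp_pos: [466.4, 35.7, 76.2]
eef_rot: [-0.0, 0.038, 0.999, -0.003]
force: [-3.9, -24.5, 1.4]
opening: -0.0
grasp_force: 12.0
```

Run:
```python
from h import *
s=get_state();d=s['tcp_pos'][:2]-O; print('local',d@FX,d@FY,s['force'])
g=shot('top','t7.png');C=cloud(g);Z=C[...,2]
for v in (170,175,180,185,190): 
    r=g['pixels'][v,255:275].astype(int).sum(-1); print(v,r.tolist())
for u in (262,263,264):
    q=ray(g,u,180,26)[:2]-O; print(u,q@FX,q@FY)
```

```text
local -98.28468785506455 75.86324382782068 [ -3.87121419 -24.51544182   1.43271605]
170 [496, 495, 497, 499, 497, 498, 485, 438, 363, 349, 359, 362, 361, 364, 363, 361, 364, 362, 360, 357]
175 [496, 494, 496, 496, 497, 494, 478, 433, 381, 357, 361, 364, 362, 359, 359, 358, 359, 358, 361, 360]
180 [495, 495, 496, 496, 498, 486, 443, 377, 360, 374, 376, 377, 374, 375, 372, 373, 365, 365, 366, 367]
185 [495, 496, 495, 494, 494, 484, 432, 351, 349, 373, 387, 388, 379, 376, 385, 389, 378, 371, 380, 399]
190 [495, 494, 496, 494, 495, 485, 447, 383, 356, 357, 364, 361, 358, 361, 363, 363, 361, 361, 363, 357]
262 61.736980312269196 34.358646704003405
263 61.934602345540405 30.880188310348274
264 62.13222444102313 27.401728821674734
```

The 24 N reading and the edge at local 34 mm show the carriage is at its stop. I'll back off, rise and locate the knob.

>>> {"method": "step_arm", "body": {
  "commands": "0 -0.02 0 0 0 0; 0 -0.06 0 0 0 0; 0 -0.06 -0.1 0 0 0; 0 -0.06 -0.2 0 0 0; 0 -0.06 -0.3 0 0 0; 0 -0.06 -0.4 0 0 0; 0 -0.06 -0.5 0 0 0; 0 -0.06 -0.55 0 0 0; 0 -0.06 -0.55 0 0 0; 0.05 -0.06 -0.55 0 0 0; 0.1 -0.06 -0.55 0 0 0; 0.1 -0.06 -0.55 0 0 0"
}}

```text
t: 19.48
tcp_pos: [419.8, 20.7, 294.6]
eef_rot: [-0.003, 0.041, 0.999, 0.001]
force: [-0.6, -0.3, 1.0]
opening: 0.2
grasp_force: 0.0
```

Run:
```python
from h import *
g=shot('top','t8.png');C=cloud(g);Z=C[...,2]
m=np.zeros(Z.shape,bool);m[175:215,215:260]=1
m&=(Z>225)&(Z<245); 
print(m.sum(),np.median(Z[m]),np.median(C[m],0)); q=np.array([ray(g,u,v,236)[:2] for v,u in np.argwhere(m)]); print('knob',cv2.minEnclosingCircle(np.float32(q)),q.mean(0))
g=shot('top','t8.png')
k=loc(-15,100); print(k)
plan((*k,300,-4.7),(*k,245,-4.7),(*k,178,-4.7))
```

```text
104 234.24618250983212 [548.76249355  51.06462246 234.24618251]
knob ((548.9530029296875, 51.37118911743164), 17.250789642333984) [549.26342416  51.25639654]
[551.34121537  52.89261039]
wp 0 n 4 -0.311 0.109 -0.012 0.000 -0.000 0.000
wp 1 n 2 -0.311 0.109 0.126 0.000 -0.000 0.000
wp 2 n 2 -0.311 0.108 0.293 0.000 -0.000 0.000
t 19.6 [423.9  19.7 295.4] [-0.22  0.17  1.82  0.    1.16 -1.71] open 0.4 [ 0.2 -0.9  0.6]
```

>>> {"method": "step_arm", "body": {
  "commands": "-0.1 0.04 -0.012 0 0 0; -0.2 0.07 -0.012 0 0 0; -0.308 0.106 -0.012 0 0 0; -0.308 0.106 -0.012 0 0 0; -0.308 0.106 -0.012 0 0 0; -0.308 0.106 0.05 0 0 0; -0.308 0.106 0.1 0 0 0; -0.308 0.106 0.14 0 0 0; -0.308 0.106 0.17 0 0 0; -0.308 0.106 0.2 0 0 0; -0.308 0.106 0.23 0 0 0; -0.308 0.106 0.255 0 0 0; -0.308 0.106 0.27 0 0 0; -0.308 0.106 0.28 0 0 0; -0.308 0.106 0.28 0 0 0"
}}

```text
t: 20.83
tcp_pos: [549.6, 51.5, 183.4]
eef_rot: [-0.001, 0.041, 0.999, 0.0]
force: [-3.1, 0.3, 3.1]
opening: 0.1
grasp_force: 1.7
```

Run:
```python
from h import *
k=np.array([550,52.]);plan((*k,176,-4.7))
shot('side','s9.png')
cv2.imwrite('pics/s9.png',cv2.resize(cv2.imread('pics/s9.png')[120:300,190:400],None,fx=3,fy=3))
```

```text
wp 0 n 1 -0.001 0.001 0.019 -0.000 -0.001 0.000
t 20.8 [549.6  51.5 183.4] [-0.11  0.49  1.66 -0.    0.99 -1.6 ] open 0.1 [-3.1  0.3  3.1]
```

View pics/s9.png

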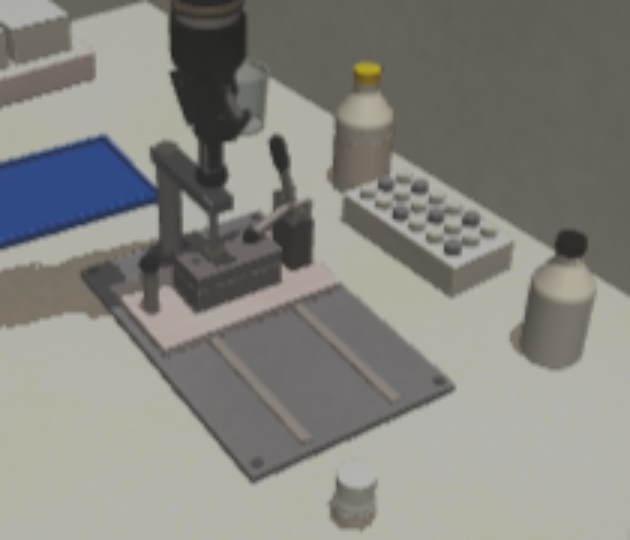

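The foot has come down to the pack at about (220,250) in the crop, pressing lightly at 3 N. I'll press a further 8 mm and hold.

>>> {"method": "step_arm", "body": {
  "commands": "0 0 0.008 0 0 0; 0 0 0.014 0 0 0; 0 0 0.02 0 0 0; 0 0 0.02 0 0 0; 0 0 0.02 0 0 0; 0 0 0.02 0 0 0; 0 0 0.02 0 0 0; 0 0 0.02 0 0 0; 0 0 0.02 0 0 0; 0 0 0.02 0 0 0"
}}

```text
t: 21.72
tcp_pos: [550.9, 51.5, 177.1]
eef_rot: [0.0, 0.041, 0.999, -0.0]
force: [-3.2, -0.1, 7.7]
opening: 0.3
grasp_force: 3.8
```

>>> {"method": "step_arm", "body": {
  "commands": "0 0 0.005 0 0 0; 0 0 0.005 0 0 0; 0 0 0.005 0 0 0; 0 0 0.005 0 0 0; 0 0 0 0 0 0; 0 0 -0.03 0 0 0; 0 0 -0.07 0 0 0; 0 0 -0.11 0 0 0; 0 0 -0.15 0 0 0; 0 0 -0.2 0 0 0; 0 0 -0.3 0 0 0; 0 0 -0.3 0 0 0; 0 0 -0.3 0 0 0"
}}

```text
t: 22.8
tcp_pos: [553.2, 51.4, 298.8]
eef_rot: [0.004, 0.041, 0.999, -0.0]
force: [0.3, 0.6, -1.5]
opening: -0.3
grasp_force: 0.0
```

Run:
```python
from h import *
plan((*loc(-99,146),290,-4.7),(*loc(-99,146),77,-4.7))
```

```text
wp 0 n 3 0.215 0.119 0.020 -0.000 0.003 0.000
wp 1 n 6 0.220 0.119 0.553 -0.000 0.003 0.000
t 22.8 [553.2  51.4 298.8] [-0.11  0.36  1.53  0.    1.25 -1.6 ] open -0.3 [ 0.3  0.6 -1.5]
```

>>> {"method": "step_arm", "body": {
  "commands": "0.08 0.05 0 0 0.003 0; 0.16 0.1 0 0 0.003 0; 0.22 0.119 0 0 0.003 0; 0.22 0.119 0.02 0 0.003 0; 0.22 0.119 0.02 0 0.003 0; 0.22 0.119 0.12 0 0.003 0; 0.22 0.119 0.22 0 0.003 0; 0.22 0.119 0.32 0 0.003 0; 0.22 0.119 0.4 0 0.003 0; 0.22 0.119 0.47 0 0.003 0; 0.22 0.119 0.53 0 0.003 0; 0.22 0.119 0.55 0 0.003 0; 0.22 0.119 0.552 0 0.003 0; 0.22 0.119 0.552 0 0.003 0"
}}

```text
t: 23.97
tcp_pos: [467.8, 105.8, 74.9]
eef_rot: [-0.005, 0.041, 0.999, 0.0]
force: [0.3, 0.3, -0.1]
opening: -0.1
grasp_force: 0.0
```

Run:
```python
from h import *
s=get_state();d=s['tcp_pos'][:2]-O; print('local',d@FX,d@FY)
plan((*loc(-99,-55),77,-4.7))
```

```text
local -102.60683224352915 145.88895317759506
wp 0 n 6 -0.009 -0.502 -0.005 -0.000 -0.003 0.000
t 24.0 [467.8 105.8  74.9] [-0.01  0.61  1.92  0.    0.63 -1.5 ] open -0.1 [ 0.3  0.3 -0.1]
```

>>> {"method": "step_arm", "body": {
  "commands": "-0.009 -0.02 0 0 -0.003 0; -0.009 -0.04 0 0 -0.003 0; -0.009 -0.06 0 0 -0.003 0; -0.009 -0.09 0 0 -0.003 0; -0.009 -0.12 0 0 -0.003 0; -0.009 -0.15 0 0 -0.003 0; -0.009 -0.18 0 0 -0.003 0; -0.009 -0.21 0 0 -0.003 0; -0.009 -0.24 0 0 -0.003 0; -0.009 -0.27 0 0 -0.003 0; -0.009 -0.3 0 0 -0.003 0; -0.009 -0.33 0 0 -0.003 0; -0.009 -0.36 0 0 -0.003 0; -0.009 -0.39 0 0 -0.003 0; -0.009 -0.42 0 0 -0.003 0; -0.009 -0.44 0 0 -0.003 0; -0.009 -0.46 0 0 -0.003 0; -0.009 -0.475 0 0 -0.003 0; -0.009 -0.485 0 0 -0.003 0; -0.009 -0.485 0 0 -0.003 0"
}}

```text
t: 25.63
tcp_pos: [454.5, -88.3, 75.3]
eef_rot: [-0.0, 0.041, 0.999, -0.0]
force: [0.3, 0.1, -0.4]
opening: -0.0
grasp_force: 0.0
```

>>> {"method": "step_arm", "body": {
  "commands": "0 -0.01 0 0 0 0; 0 -0.02 0 0 0 0; 0 -0.025 0 0 0 0; 0 -0.03 0 0 0 0; 0 -0.03 0 0 0 0; 0 -0.03 0 0 0 0"
}}

```text
t: 26.13
tcp_pos: [453.4, -99.6, 75.0]
eef_rot: [-0.0, 0.04, 0.999, -0.0]
force: [-0.2, 0.9, -0.1]
opening: -0.3
grasp_force: 0.3
```

Run:
```python
from h import *
s=get_state();d=s['tcp_pos'][:2]-O; print('local',d@FX,d@FY,s['force'])
```

```text
local -100.10864280782134 -59.97556040319384 [-0.16628778  0.87021532 -0.0523915 ]
```

>>> {"method": "step_arm", "body": {
  "commands": "0 -0.006 0 0 0 0; 0 -0.012 0 0 0 0; 0 -0.018 0 0 0 0; 0 -0.018 0 0 0 0; 0 -0.018 0 0 0 0"
}}

```text
t: 26.55
tcp_pos: [452.8, -106.0, 75.0]
eef_rot: [-0.0, 0.041, 0.999, 0.001]
force: [0.5, 5.3, -0.1]
opening: 0.2
grasp_force: 2.8
```

Run:
```python
from h import *
s=get_state();d=s['tcp_pos'][:2]-O; print('local',d@FX,d@FY,s['force'])
g=shot('side','s10.png')
cv2.imwrite('pics/s10.png',cv2.resize(cv2.imread('pics/s10.png')[120:320,190:400],None,fx=3,fy=3))
```

```text
local -100.19815112869621 -66.42187005145685 [ 0.54812467  5.29314416 -0.06829917]
```

View pics/s10.png

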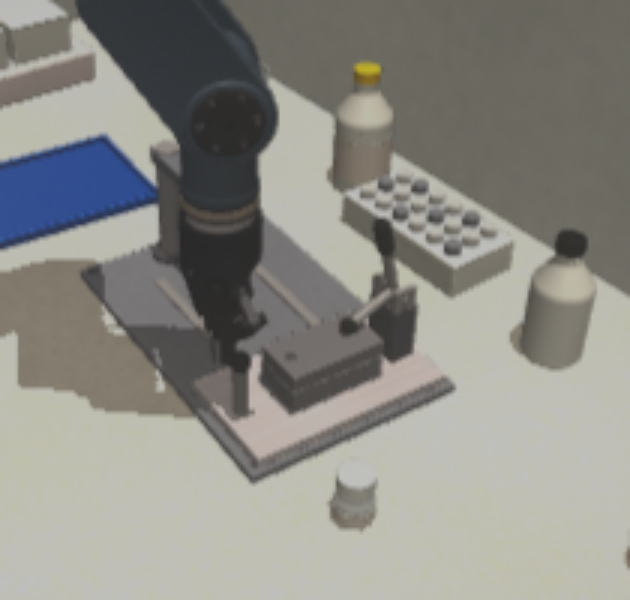

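The carriage is out with the clamp still on the pack, its tip at (345,325) in the crop. I'll nudge it to the stop, then go to the handle.

>>> {"method": "step_arm", "body": {
  "commands": "0 -0.006 0 0 0 0; 0 -0.01 0 0 0 0; 0 -0.01 0 0 0 0; 0 -0.01 0 0 0 0; 0 0.03 0 0 0 0; 0 0.05 -0.1 0 0 0; 0 0.05 -0.2 0 0 0; 0 0.05 -0.3 0 0 0; 0 0.05 -0.4 0 0 0; 0 0.05 -0.45 0 0 0; 0 0.05 -0.45 0 0 0; 0 0.05 -0.45 0 0 0"
}}

```text
t: 27.6
tcp_pos: [455.6, -87.7, 256.5]
eef_rot: [0.002, 0.041, 0.999, -0.001]
force: [0.3, 0.8, 0.2]
opening: 0.1
grasp_force: 0.0
```

Run:
```python
from h import *
plan((*loc(38,-90),255,-4.7),(*loc(38,-90),149,-4.7))
g=shot('top','t11.png');C=cloud(g);Z=C[...,2]; n=loc(0,-90)
L=np.stack([(C[...,:2]-n)@FX,(C[...,:2]-n)@FY],-1)
m=(Z>20)&(Z<29)&(abs(L[...,0])<110)&(abs(L[...,1])<110)
for x in(-75,75):
    k=m&(abs(L[...,0]-x)<10); print(x,L[k][:,1].min(),L[k][:,1].max())
m=(Z>100)&(abs(L[...,0]-70)<60)&(abs(L[...,1])<40); print('handle',m.sum(),np.median(L[m],0) if m.any() else '',Z[m].max())
```

```text
wp 0 n 4 -0.342 -0.105 0.005 -0.001 0.001 0.000
wp 1 n 3 -0.341 -0.105 0.270 -0.001 0.001 0.000
t 27.6 [455.6 -87.7 256.5] [-0.43  0.27  1.79 -0.    1.07 -1.92] open 0.1 [0.3 0.8 0.2]
-75 -67.73654696016143 -56.73889127481425
75 -63.64391689311208 62.77960067237956
handle 86 [76.21144146  0.27927945] 199.7890717407097
```

>>> {"method": "step_arm", "body": {
  "commands": "-0.1 -0.04 0 0 0 0; -0.2 -0.08 0 0 0 0; -0.3 -0.105 0 0 0 0; -0.335 -0.105 0 0 0 0; -0.335 -0.105 0 0 0 0; -0.335 -0.105 0.1 0 0 0; -0.335 -0.105 0.18 0 0 0; -0.335 -0.105 0.24 0 0 0; -0.335 -0.105 0.268 0 0 0; -0.335 -0.105 0.268 0 0 0; -0.335 -0.105 0.268 0 0 0"
}}

```text
t: 28.57
tcp_pos: [584.1, -139.2, 147.2]
eef_rot: [-0.001, 0.041, 0.999, 0.0]
force: [0.4, -0.2, 0.1]
opening: -0.3
grasp_force: 0.0
```

Run:
```python
from h import *
plan((*loc(88+68,-90),149,-4.7))
```

```text
wp 0 n 4 -0.307 -0.003 -0.005 0.000 -0.001 0.000
t 28.6 [ 584.1 -139.2  147.2] [-0.42  0.6   1.57 -0.    0.97 -1.91] open -0.3 [ 0.4 -0.2  0.1]
```

>>> {"method": "step_arm", "body": {
  "commands": "-0.03 0 -0.005 0 0 0; -0.06 0 -0.005 0 0 0; -0.09 0 -0.005 0 0 0; -0.12 0 -0.005 0 0 0; -0.15 0 -0.005 0 0 0; -0.18 0 -0.005 0 0 0; -0.21 0 -0.005 0 0 0; -0.24 0 -0.005 0 0 0; -0.27 0 -0.005 0 0 0; -0.307 0 -0.005 0 0 0; -0.307 0 -0.005 0 0 0; -0.307 0 -0.1 0 0 0; -0.307 0 -0.2 0 0 0; -0.307 0 -0.3 0 0 0; -0.307 0 -0.3 0 0 0; -0.307 0 -0.3 0 0 0"
}}

```text
t: 29.9
tcp_pos: [709.0, -150.1, 274.3]
eef_rot: [0.005, 0.041, 0.999, -0.002]
force: [-0.2, -1.2, -2.1]
opening: -0.1
grasp_force: 0.0
```

Run:
```python
from h import *
n=loc(0,-90)
g=shot('side','s12.png')
cv2.imwrite('pics/s12.png',cv2.resize(cv2.imread('pics/s12.png')[120:320,190:400],None,fx=3,fy=3))
g=shot('top','t12.png');C=cloud(g);Z=C[...,2]
L=np.stack([(C[...,:2]-n)@FX,(C[...,:2]-n)@FY],-1)
m=(Z>60)&(Z<82)&(abs(L[...,0])<75)&(abs(L[...,1])<50); z=np.median(Z[m])
q=np.array([ray(g,u,v,z)[:2] for v,u in np.argwhere(m)]); print(z,cv2.minAreaRect(np.float32(q)),np.array(cv2.minAreaRect(np.float32(q))[0])-n)
plan((*n,260,-4.7),(*n,110,-4.7),(*n,60,-4.7))
```

```text
70.50672778065234 ((549.6548461914062, -153.9017791748047), (30.994070053100586, 111.63314056396484), 81.80963134765625) [ -1.07342155 -16.20418967]
wp 0 n 5 0.391 -0.003 0.022 -0.000 0.000 0.000
wp 1 n 4 0.391 -0.003 0.397 -0.000 0.000 0.000
wp 2 n 2 0.391 -0.003 0.522 -0.000 0.000 0.000
t 30.0 [ 706.5 -149.2  268.7] [-0.36  0.63  1.12 -0.    1.39 -1.85] open -0.1 [ 0.5 -0.3  0.2]
```

View pics/s12.png

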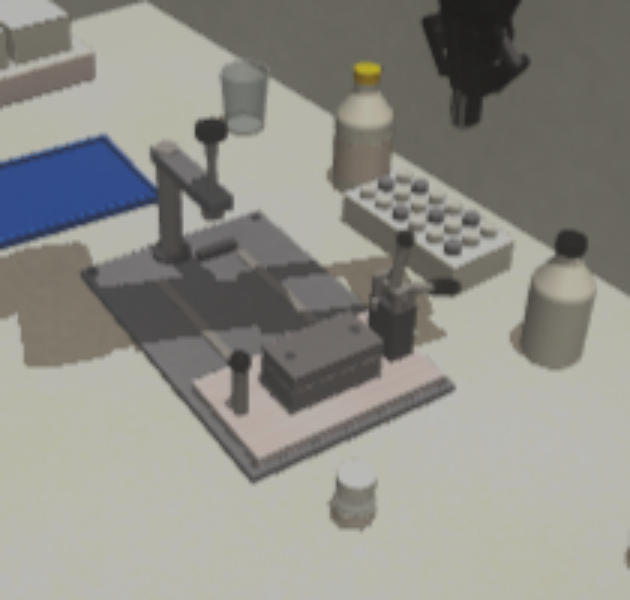

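The clamp is fully open, with the arm upright at (402,250) in the crop, and the pack is undisturbed. Now I'll pick `plate_a` off the top.

>>> {"method": "step_arm", "body": {
  "commands": "0.1 0 0 0 0 0; 0.2 0 0 0 0 0; 0.3 0 0 0 0 0; 0.391 -0.003 0.02 0 0 0; 0.391 -0.003 0.02 0 0 0; 0.391 -0.003 0.02 0 0 0; 0.391 -0.003 0.12 0 0 0; 0.391 -0.003 0.22 0 0 0; 0.391 -0.003 0.32 0 0 0; 0.391 -0.003 0.4 0 0 0; 0.391 -0.003 0.46 0 0 0; 0.391 -0.003 0.5 0 0 0; 0.391 -0.003 0.515 0 0 0; 0.391 -0.003 0.517 0 0 0; 0.391 -0.003 0.517 0 0 0; 0.391 -0.003 0.517 0 0 0",
  "claw": 1
}}

```text
t: 31.33
tcp_pos: [552.7, -138.4, 62.1]
eef_rot: [0.001, 0.041, 0.999, -0.001]
force: [0.4, 0.1, -0.2]
opening: 85.2
grasp_force: 0.0
```

>>> {"method": "step_arm", "body": {
  "commands": "0 0 0 0 0 0; 0 0 0 0 0 0; 0 0 0 0 0 0; 0 0 0 0 0 0; 0 0 0 0 0 0; 0 0 0 0 0 0",
  "claw": -1
}}

```text
t: 31.83
tcp_pos: [552.2, -138.2, 63.0]
eef_rot: [0.001, 0.041, 0.999, -0.001]
force: [-1.2, 0.4, 5.9]
opening: 57.6
grasp_force: 62.8
```

Run:
```python
from h import *
a=np.radians(-6.2);tx=np.array([np.cos(a),np.sin(a)]);t=np.array([492.5,380.7])
A=t+63*tx;B=t-63*tx;print(A,B)
plan((552,-138,300,-4.7),(*loc(-40,100),300,-6.2),(*A,300,-6.2))
```

```text
[555.13151073 373.89604059] [429.86848927 387.50395941]
wp 0 n 7 -0.001 -0.000 -0.592 -0.000 0.001 0.000
wp 1 n 6 0.102 0.475 -0.593 -0.000 0.001 0.009
wp 2 n 9 0.095 1.276 -0.594 -0.000 0.001 0.009
t 31.8 [ 552.2 -138.2   63. ] [-0.44  0.7   1.7   0.    0.74 -1.93] open 57.6 [-1.2  0.4  5.9]
```

>>> {"method": "step_arm", "body": {
  "commands": "0 0 -0.05 0 0 0; 0 0 -0.13 0 0 0; 0 0 -0.23 0 0 0; 0 0 -0.33 0 0 0; 0 0 -0.43 0 0 0; 0 0 -0.53 0 0 0; 0 0 -0.595 0 0 0; 0 0 -0.595 0 0 0; 0.05 0.1 -0.595 0 0 0; 0.1 0.2 -0.595 0 0 0; 0.1 0.3 -0.595 0 0 0.009; 0.1 0.4 -0.595 0 0 0.009; 0.1 0.5 -0.595 0 0 0.009; 0.1 0.6 -0.595 0 0 0.009; 0.1 0.7 -0.595 0 0 0.009; 0.1 0.8 -0.595 0 0 0.009; 0.1 0.9 -0.595 0 0 0.009; 0.1 0.95 -0.595 0 0 0.009; 0.1 0.95 -0.595 0 0 0.009"
}}

```text
t: 33.42
tcp_pos: [541.0, 248.6, 297.5]
eef_rot: [-0.001, 0.052, 0.999, 0.001]
force: [0.6, -1.3, -3.6]
opening: 57.0
grasp_force: 65.9
```

Run:
```python
from h import *
A=(555,374)
plan((*A,280,-6.2),(*A,60,-6.2),(*A,15,-6.2))
print(get_state()['grasp_force'])
```

```text
wp 0 n 4 -0.002 0.315 0.044 0.001 -0.001 0.001
wp 1 n 6 -0.004 0.315 0.594 0.001 -0.001 0.001
wp 2 n 2 -0.004 0.314 0.707 0.001 -0.001 0.001
t 33.4 [541.  248.6 297.5] [ 0.24  0.42  1.43  0.    1.3  -1.23] open 57.0 [ 0.6 -1.3 -3.6]
65.87783575057983
```

>>> {"method": "step_arm", "body": {
  "commands": "-0.003 0.1 0.02 0 0 0; -0.003 0.2 0.03 0 0 0; -0.003 0.29 0.04 0 0 0; -0.003 0.315 0.05 0 0 0; -0.003 0.315 0.1 0 0 0; -0.003 0.315 0.2 0 0 0; -0.003 0.315 0.3 0 0 0; -0.003 0.315 0.4 0 0 0; -0.003 0.315 0.5 0 0 0; -0.003 0.315 0.58 0 0 0; -0.003 0.315 0.64 0 0 0; -0.003 0.315 0.68 0 0 0; -0.003 0.315 0.697 0 0 0; -0.003 0.315 0.703 0 0 0; -0.003 0.315 0.703 0 0 0; -0.003 0.315 0.703 0 0 0"
}}

```text
t: 34.75
tcp_pos: [558.1, 369.0, 18.6]
eef_rot: [0.001, 0.055, 0.998, 0.0]
force: [0.2, 0.1, -2.8]
opening: 57.6
grasp_force: 65.9
```

>>> {"method": "step_arm", "body": {
  "commands": "0 0 0 0 0 0; 0 0 0 0 0 0; 0 0 0 0 0 0; 0 0 0 0 0 0; 0 0 -0.05 0 0 0; 0 0 -0.12 0 0 0; 0 0 -0.22 0 0 0; 0 0 -0.32 0 0 0; 0 0 -0.42 0 0 0; 0 0 -0.52 0 0 0; 0 0 -0.62 0 0 0; 0 0 -0.7 0 0 0; 0 0 -0.72 0 0 0; 0 -0.1 -0.72 0 0 0; 0 -0.2 -0.72 0 0 0; 0 -0.3 -0.72 0 0 0; 0 -0.4 -0.72 0 0 0; 0 -0.4 -0.72 0 0 0",
  "claw": 1
}}

```text
t: 36.25
tcp_pos: [538.5, 204.0, 305.7]
eef_rot: [-0.001, 0.057, 0.998, -0.002]
force: [-0.4, 1.6, -0.6]
opening: 85.1
grasp_force: 0.0
```

Run:
```python
from h import *
n=loc(0,-90)
g=shot('top','t13.png');C=cloud(g);Z=C[...,2]
def rect(c,lo,hi,w=80):
    m=(Z>lo)&(Z<hi)&(abs(C[...,0]-c[0])<w)&(abs(C[...,1]-c[1])<w); z=np.median(Z[m])
    print(z,cv2.minAreaRect(np.float32([ray(g,u,v,z)[:2] for v,u in np.argwhere(m)])),m.sum())
rect((555,374),19,30); rect(n,45,56)
plan((*loc(-40,40),300,-4.7),(*n,290,-4.7),(*n,36,-4.7))
```

```text
23.74408570456103 ((542.2999267578125, 368.99688720703125), (61.19282531738281, 77.61134338378906), 83.76879119873047) 317
50.480432387291785 ((560.6803588867188, -138.51148986816406), (59.74317169189453, 128.9651336669922), 85.24948120117188) 541
wp 0 n 6 -0.017 -0.531 0.015 -0.000 -0.000 -0.010
wp 1 n 4 -0.127 -0.853 0.041 -0.000 -0.000 -0.010
wp 2 n 7 -0.128 -0.852 0.676 -0.000 -0.000 -0.010
t 36.3 [539.2 207.  305.9] [ 0.17  0.39  1.46 -0.    1.3  -1.28] open 85.5 [1.  0.6 0.2]
```

>>> {"method": "step_arm", "body": {
  "commands": "0 -0.1 0 0 0 0; 0 -0.2 0 0 0 0; 0 -0.3 0 0 0 0; -0.02 -0.4 0 0 0 -0.01; -0.04 -0.5 0 0 0 -0.01; -0.06 -0.6 0 0 0 -0.01; -0.1 -0.7 0.02 0 0 -0.01; -0.128 -0.8 0.04 0 0 -0.01; -0.128 -0.852 0.06 0 0 -0.01; -0.128 -0.852 0.12 0 0 -0.01; -0.128 -0.852 0.22 0 0 -0.01; -0.128 -0.852 0.32 0 0 -0.01; -0.128 -0.852 0.42 0 0 -0.01; -0.128 -0.852 0.52 0 0 -0.01; -0.128 -0.852 0.6 0 0 -0.01; -0.128 -0.852 0.65 0 0 -0.01; -0.128 -0.852 0.675 0 0 -0.01; -0.128 -0.852 0.68 0 0 -0.01; -0.128 -0.852 0.68 0 0 -0.01; -0.128 -0.852 0.68 0 0 -0.01"
}}

```text
t: 37.97
tcp_pos: [554.8, -134.3, 35.1]
eef_rot: [0.001, 0.039, 0.999, -0.001]
force: [0.0, 0.7, 0.1]
opening: 85.1
grasp_force: 0.0
```

>>> {"method": "step_arm", "body": {
  "commands": "0 0 0 0 0 0; 0 0 0 0 0 0; 0 0 0 0 0 0; 0 0 0 0 0 0; 0 0 0 0 0 0; 0 0 0 0 0 0",
  "claw": -1
}}

```text
t: 38.47
tcp_pos: [554.9, -135.1, 36.2]
eef_rot: [0.002, 0.039, 0.999, -0.001]
force: [-0.1, -0.8, 7.1]
opening: 58.6
grasp_force: 65.5
```

Run:
```python
from h import *
plan((552,-138,300,-4.7))
```

```text
wp 0 n 7 0.004 -0.009 -0.660 -0.001 0.001 0.001
t 38.5 [ 554.9 -135.1   36.2] [-0.43  0.74  1.71 -0.    0.69 -1.93] open 58.6 [-0.1 -0.8  7.1]
```

>>> {"method": "step_arm", "body": {
  "commands": "0 0 -0.05 0 0 0; 0 0 -0.13 0 0 0; 0 0 -0.23 0 0 0; 0 0 -0.33 0 0 0; 0 0 -0.43 0 0 0; 0 0 -0.53 0 0 0; 0 0 -0.63 0 0 0; 0 0 -0.66 0 0 0; 0 0 -0.66 0 0 0; 0.05 0.1 -0.66 0 0 0; 0.1 0.2 -0.66 0 0 0; 0.1 0.3 -0.66 0 0 0.009; 0.1 0.4 -0.66 0 0 0.009; 0.1 0.5 -0.66 0 0 0.009; 0.12 0.6 -0.66 0 0 0.009; 0.15 0.7 -0.66 0 0 0.009; 0.2 0.8 -0.66 0 0 0.009; 0.25 0.9 -0.66 0 0 0.009; 0.25 0.95 -0.66 0 0 0.009; 0.25 0.95 -0.66 0 0 0.009"
}}

```text
t: 40.13
tcp_pos: [480.2, 256.9, 295.7]
eef_rot: [-0.002, 0.05, 0.999, 0.001]
force: [-0.1, 0.1, -3.1]
opening: 58.3
grasp_force: 67.1
```

Run:
```python
from h import *
A=(430,387)
plan((*A,280,-6.2),(*A,60,-6.2),(*A,17,-6.2))
print(get_state()['grasp_force'])
g=shot('top','t14.png');C=cloud(g);Z=C[...,2]
m=(Z>19)&(Z<30)&(abs(C[...,0]-535)<110)&(abs(C[...,1]-374)<80); z=np.median(Z[m])
print(z,cv2.minAreaRect(np.float32([ray(g,u,v,z)[:2] for v,u in np.argwhere(m)])),m.sum())
```

```text
wp 0 n 4 0.158 0.311 0.041 0.000 -0.002 0.002
wp 1 n 6 0.155 0.310 0.591 0.000 -0.002 0.002
wp 2 n 2 0.154 0.310 0.698 0.000 -0.002 0.002
t 40.1 [480.2 256.9 295.7] [ 0.28  0.35  1.55  0.    1.25 -1.19] open 58.3 [-0.1  0.1 -3.1]
67.07138299942017
23.706149255712944 ((593.529296875, 356.062255859375), (46.14082336425781, 35.159481048583984), 88.55333709716797) 107
```

>>> {"method": "step_arm", "body": {
  "commands": "0.05 0.1 0.02 0 0 0; 0.1 0.2 0.03 0 0 0; 0.15 0.29 0.04 0 0 0; 0.15 0.31 0.05 0 0 0; 0.15 0.31 0.1 0 0 0; 0.15 0.31 0.2 0 0 0; 0.15 0.31 0.3 0 0 0; 0.15 0.31 0.4 0 0 0; 0.15 0.31 0.5 0 0 0; 0.15 0.31 0.58 0 0 0; 0.15 0.31 0.64 0 0 0; 0.15 0.31 0.68 0 0 0; 0.15 0.31 0.695 0 0 0; 0.15 0.31 0.699 0 0 0; 0.15 0.31 0.699 0 0 0; 0.15 0.31 0.699 0 0 0"
}}

```text
t: 41.52
tcp_pos: [438.0, 382.2, 19.3]
eef_rot: [0.001, 0.053, 0.999, 0.001]
force: [0.8, -0.3, -2.5]
opening: 58.2
grasp_force: 67.1
```

>>> {"method": "step_arm", "body": {
  "commands": "0 0 0 0 0 0; 0 0 0 0 0 0; 0 0 0 0 0 0; 0 0 0 0 0 0; 0 0 -0.05 0 0 0; 0 0 -0.12 0 0 0; 0 0 -0.22 0 0 0; 0 0 -0.32 0 0 0; 0 0 -0.42 0 0 0; 0 0 -0.52 0 0 0; 0 0 -0.62 0 0 0; 0 0 -0.72 0 0 0; 0 -0.1 -0.72 0 0 0; 0 -0.2 -0.72 0 0 0; 0 -0.3 -0.72 0 0 0; 0 -0.4 -0.72 0 0 0; 0 -0.5 -0.72 0 0 0; 0 -0.6 -0.72 0 0 0; 0 -0.7 -0.72 0 0 0; 0 -0.7 -0.72 0 0 0",
  "claw": 1
}}

```text
t: 43.18
tcp_pos: [406.4, 98.1, 306.8]
eef_rot: [0.0, 0.057, 0.998, -0.002]
force: [-0.5, 0.3, 0.5]
opening: 85.2
grasp_force: 0.0
```

Run:
```python
from h import *
g=shot('top','t15.png');C=cloud(g);Z=C[...,2]; n=loc(0,-90)
t=np.array([492.5,380.7])
m=(Z>17)&(Z<38)&(abs(C[...,0]-t[0])<140)&(abs(C[...,1]-t[1])<90)
k,l,st,c=cv2.connectedComponentsWithStats(m.astype(np.uint8))
for i in range(1,k):
    if st[i,4]>30:
        z=np.median(Z[l==i]); print(z,cv2.minAreaRect(np.float32([ray(g,u,v,z)[:2] for v,u in np.argwhere(l==i)])),st[i,4])
L=np.stack([(C[...,:2]-n)@FX,(C[...,:2]-n)@FY],-1)
m=(Z>20)&(Z<29)&(abs(L[...,0])<110)&(abs(L[...,1])<110)
for x in(-60,0,60):
    q=m&(abs(L[...,0]-x)<10); print(x,L[q][:,1].min(),L[q][:,1].max())
print(get_state()['tcp_pos'],get_state()['force'])
```

```text
23.561104397330837 ((558.0177612304688, 366.9991149902344), (62.412574768066406, 110.40953826904297), 84.18534088134766) 555
29.329280313248205 ((435.73834228515625, 380.1026611328125), (63.58177185058594, 109.78971862792969), 83.83940887451172) 594
-60 -63.06898328062144 103.45365412061908
0 -63.890638601458484 65.07397719989895
60 -64.88031274027388 67.96771611878602
[406.8950163  100.77179119 306.86700715] [-0.26826923  0.63495962 -0.39551156]
```

View pics/t15.png

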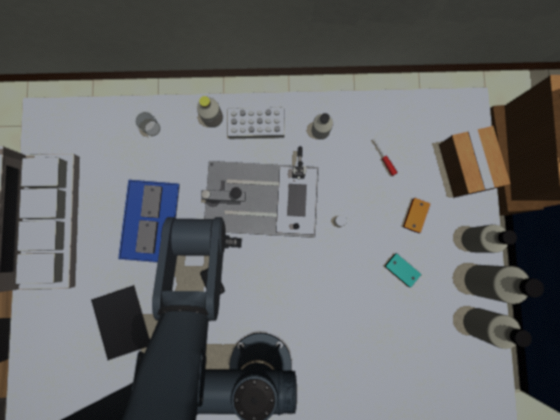

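Both plates lie flat in the tray at (150,200) and (146,238), with top heights of 25 and 31 mm above the bench. The carriage is out, the clamp open, the gauge up and the jar still standing at (340,221). Handing in.

```bash
python3 -c "
from workcell import job_done; print(job_done())"
```

```text
the job is handed in; nothing more can be done
None
```

The job is handed in with every step done; the hand-in returned no verdict. `plate_a` and `plate_c` were stacked, clamped and gauged (a 46 mm pack from their listed sizes; the gauge's own value can't be read), then laid flat in the tray, with the carriage out, clamp open, gauge up and jar still standing.

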